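# Close the wax mould and hold it shut

### The job

Get the two-part aluminium wax mould shut for the next shot: turn both black jack knobs on the lower half clockwise to their stops so that their lifting collars drop below the parting face, then take the upper half by its grip boss from the cork pad and set it gently on the two dowels, big hole on big dowel, until the faces meet. Finish holding it: keep the boss gripped and the upper half pressed down on the lower one with a push of about 20 N, and do not let go. Leave the two wax flower models behind where they stand.

Things in the scene. Friction and masses are not known exactly. Their poses are not given: they have to be found in the camera images.
- mould_base: Lower mould half, aluminium, on a dark steel plate 116 x 204 mm; it cannot shift on the desk. Origin: centre of its underside, on the desk. Own x across it, y along its length (knobs at the y ends), z up; yaw within 0.35 rad of straight. Level parting face, 84 x 84 mm with a dark ring cavity, at z = 40 mm. Shut, the upper half's axes coincide with these, its origin 40 mm above this one.
- big_dowel (a point): Foot, on its axis in the parting face (40 mm above the desk), of the big upright steel dowel: 14 mm dia, 16 mm tall, the top 6 mm tapered. In the base's frame at x = +27, y = +33 mm.
- small_dowel (a point): Foot, on its axis in the parting face (40 mm above the desk), of the small upright steel dowel: 8 mm dia, 16 mm tall, the top 6 mm tapered. In the base's frame at x = -27, y = -33 mm.
- grip_left (a point): Grip point of the left knob, at x = 0, y = +66 mm of the base: on its vertical axis, mid height of its wing, an upright black bar 30 mm long, 10 mm thick, 24 mm tall (12 mm up and down from this point), its foot 9 mm or more above the dowel tips. Sinks 5.5 mm a radian as it is turned home: z = 85.5 mm jacked up, 77.5 mm home.
- grip_right (a point): The same point of the right knob, at x = 0, y = -66 mm of the base.
- knob_left (a joint): Turn of the left knob, rad: 0 = jacked up, 1.45 = home at its end stop; grows clockwise seen from above; starts at 0.05 to 0.4, so one grasp can do it. The wing's long side stands 1.45 - q rad counterclockwise from the base's x axis. Friction 0.12 N m, stays where left. Its collar (44 mm dia) stands 3 to 6 mm above the parting face jacked up and props the upper half; home, 2.5 mm below it.
- knob_right (a joint): Turn of the right knob, rad: same values, friction and collar as the left.
- mould_top: Upper mould half, loose, about 0.5 kg, face down on a cork pad 4 mm thick, yaw within 0.6 rad of straight. Aluminium block 84 (own x) x 96 (y) x 24 mm; origin: centre of its underside, z up. Centred on top a grip boss 36 (x) x 56 (y) x 26 mm with a brass bush; grip it across the 36 mm. Fits the dowels one way round only. Rigid, as is the base.
- big_hole (a point): Mouth, on its axis in the underside, of the 16 mm dia upright through hole in the upper half (2 mm wider than its dowel), at its own x = +27, y = +33 mm.
- small_hole (a point): Mouth, on its axis in the underside, of the 10 mm dia upright through hole in the upper half (2 mm wider than its dowel), at its own x = -27, y = -33 mm.
- flower_a: Wax flower model on a black dish, 128 mm across, 159 mm tall, loose, behind the work. Origin: centre of its underside. Leave alone.
- flower_b: Wax flower model on a black dish, 137 mm across, 181 mm tall, loose, behind the work. Origin: centre of its underside. Leave alone.

How it is judged:
By the outcome, as a careful person would: the job done as asked, in the order asked, and still so for the second after the job is handed in, while the arm keeps its last pose, push and grip.
It also fails if it takes over 66 s, if anything falls off the work surface, if the arm or the gripper's body presses on something with over 40 N, if the wrist force passes 120 N, or if a joint passes its speed limit or range.

### The arm

A 6-joint arm with a two-finger parallel gripper is mounted at the origin on a cart in front of the work surface, level with it; the furniture and walls round the work are solid. World frame = base frame: x ahead of the robot, y to its left, z up, the work surface at z = 0. Lengths are in m, angles in rad, forces in N, time in s.
With the tool pointing down it reaches from about 0.225 to 0.875 m from the base axis. Payload 3.4 kg.
Tool frame: the origin (TCP) lies on the centre line of the jaws, within the pads' length; the fingertips stand 22 mm ahead of it and the grasp point (between the pads) lies 3 mm ahead of it; z points along the fingers, y is the line along which they close (so a half turn about z gives the same grasp; the last joint's range is limited). The gripper opens to 85 mm and grips with 20 to 120 N. Pads are 22 mm wide; open, the fingers measure 114 mm over their backs; the gripper's body (76 mm by 85 mm) begins 54 mm behind the grasp point. The pads swing forward as they close: fully open they stand 13 mm farther back than shut.
Start: joints at [-1.431, 0.276, 1.505, -0, 1.361, -0.121], TCP at [0.148, -0.556, 0.253] pointing down, gripper open.
Joint ranges: [-2.89, 2.89], [-0.75, 2.08], [0.22, 2.7], [-1.18, 4.32], [0.11, 2.71], [-2.7, 2.7]. Speed limits (rad/s): [2.57, 2.57, 3.14, 3.14, 3.14, 3.14].

### API

Orientations are given as a unit quaternion [w, x, y, z].
In Python, from rig import readout, optics, ticket gives the robot as it stands. The module is installed in compiled form; this text tells all that it offers.
- The arm moves only by the shell command python3 -m handwheel 'ROWS' [OPENING] [FORCE]. ROWS is a JSON list of rows, 1 to 5 of them, each written [[dx, dy, dz], turn]: dx, dy, dz in fractions of the full range, 1 being 0.8 m, then a turn about the tool's z in fractions of the full range, 1 being pi rad; each row shifts and turns the commanded pose from where the row before left it, along the tool's axes as they then stand; what a row does not reach is not made up. A row lasts 1/12 s, in which the tool goes at most 0.0417 m and 0.125 rad, less where a joint would pass 70% of its speed; a pose out of reach is approached as far as the arm can. OPENING is the finger opening in m, set as the command begins (- or left out keeps the last). The fingers move at their own pace and stop on an object; FORCE is the grip in N (left out, the last holds). Time passes only in rows, so rows that do not move let the fingers close. It prints the time, the measured TCP pose, the force, the opening and the grip force at its end. Shift and turn numbers lie between -1 and 1, and a call with a number outside is refused. Input that does not fit is refused with a message, and nothing moves.
- readout.get_state(): the state, without advancing time (a new reading comes with each control period).
- optics.get_image(name): name is "side" or "top" or "wrist"; returns a dict with "img" (480x640x3 uint8, red, green, blue), "camera_matrix" (3x3 intrinsics, pixels), "T" (4x4, takes a point from camera to world coordinates); the wrist camera has in their place "hand_eye" (4x4, takes a point from camera to tool coordinates, whose origin is the TCP and whose axes are the flange's). Camera axes: x right, y down, z forward; pixel columns grow to the right and rows downward; lengths in m; the calibration is good to about 2 mm. A picture is of the moment at which its call begins: read the wrist's pose just before it. There is no depth.
- ticket.sign_off(): hands the job in; it is judged then, once.
The state is a dict: "clock": time; "qpos": joint angles; "qd": joint speeds; "effort": joint torques, N m; "position": TCP position; "ee_rot": TCP orientation; "contact_force": force on the tool from outside, world axes, zero at the start; "moment": the same for the moment, N m; "width": finger opening in m; "gripper_force": force on a finger pad.
Only numpy, scipy, OpenCV 4.12 (cv2) and the standard library are available. Lean on these libraries where they do the work, as an engineer would, in place of code of your own. Each camera call takes 0.05 s, during which the arm holds its last target. There are 200 camera calls.

## Working session

There is one attempt and no reset: what is moved stays moved. The work goes in short steps, Python scripts to look and compute and a shell command to move; the robot and the scene stay as the last step left them, time stands still between calls to the robot, and variables do not carry over. Pictures are saved under pics/ and viewed, at most 12 in all, crops included, and the job is handed in when it is done.

```bash
mkdir -p pics
cat > h.py <<'E'
import numpy as np, cv2
from rig import readout, optics
from scipy.spatial.transform import Rotation as R
def state():
    s=readout.get_state(); return s
def Rt(s): q=s["ee_rot"]; return R.from_quat([q[1],q[2],q[3],q[0]]).as_matrix()
def snap(name):
    s=readout.get_state(); d=optics.get_image(name)
    if name=="wrist":
        T=np.eye(4);T[:3,:3]=Rt(s);T[:3,3]=s["position"];T=T@np.array(d["hand_eye"])
    else: T=np.array(d["T"])
    return d["img"],np.array(d["camera_matrix"]),T
def ray(K,T,u,v):
    d=T[:3,:3]@np.linalg.solve(K,[u,v,1.]); return T[:3,3],d/np.linalg.norm(d)
def onz(K,T,u,v,z):
    o,d=ray(K,T,u,v); return o+d*(z-o[2])/d[2]
def cross(r1,r2):
    A=[];b=[]
    for o,d in (r1,r2):
        P=np.eye(3)-np.outer(d,d);A.append(P);b.append(P@o)
    x=np.linalg.lstsq(np.vstack(A),np.hstack(b),rcond=None)[0]
    return x,[np.linalg.norm(P@x-c) for P,c in zip(A,b)]
def proj(K,T,p):
    c=np.linalg.inv(T)@np.append(p,1); q=K@c[:3]; return q[:2]/q[2]
def save(img,n): cv2.imwrite("pics/"+n,img[:,:,::-1])
E
python3 - <<'E'
from h import *
np.set_printoptions(precision=4,suppress=True)
s=state();print(s["clock"],s["position"],s["ee_rot"],s["contact_force"],s["width"]);print(Rt(s))
for n in("top","side","wrist"):
    i,K,T=snap(n);save(i,n+"0.png");print(n,K,T);np.savez("pics/"+n+"0.npz",i=i,K=K,T=T)
E
```

```text
0.0 [ 0.1482 -0.5551  0.2524] [-0.001   0.9915  0.13   -0.    ] [-0.3876 -0.3954  0.4368] 0.08535476749863563
[[ 0.9662  0.2579 -0.0003]
 [ 0.2579 -0.9662  0.0019]
 [ 0.0002 -0.0019 -1.    ]]
top [[513.4518   0.     306.7823]
 [  0.     513.4518 228.0966]
 [  0.       0.       1.    ]] [[ 0.0287 -0.9844  0.1737  0.4379]
 [-0.9995 -0.0302 -0.0059  0.0923]
 [ 0.0111 -0.1734 -0.9848  1.0567]
 [ 0.      0.      0.      1.    ]]
side [[512.6539   0.     320.2594]
 [  0.     512.6539 238.5758]
 [  0.       0.       1.    ]] [[ 0.9983 -0.0313  0.0493  0.5371]
 [-0.0577 -0.3989  0.9152 -0.6943]
 [-0.0089 -0.9165 -0.4     0.4245]
 [ 0.      0.      0.      1.    ]]
wrist [[431.6498   0.     316.5053]
 [  0.     431.6498 242.7983]
 [  0.       0.       1.    ]] [[ 0.2583 -0.9273 -0.271   0.2174]
 [-0.9661 -0.2486 -0.07   -0.5372]
 [-0.0025  0.2799 -0.96    0.3732]
 [ 0.      0.      0.      1.    ]]
```

View pics/top0.png

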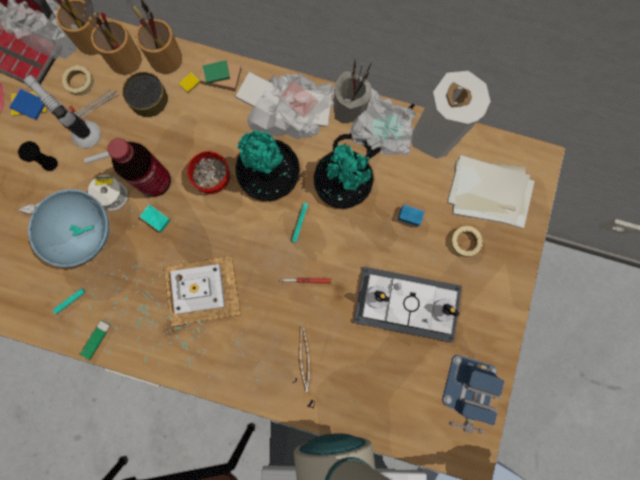

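View pics/side0.png

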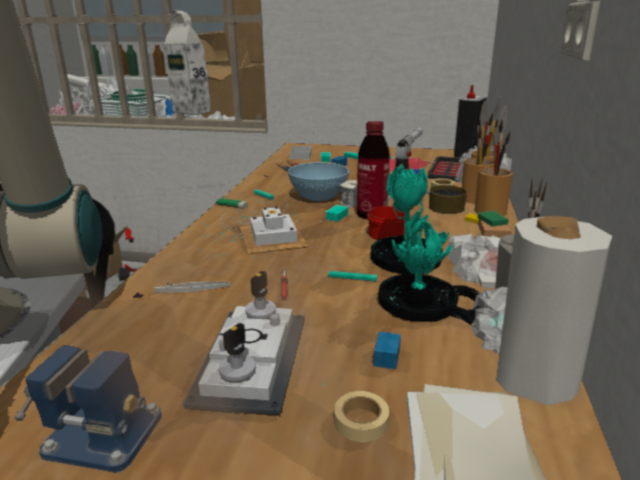

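The top view shows the base plate centred near (408,304), with knobs at (380,296) and (450,311). The upper half is on its pad near (196,288), and the flowers are at (267,165) and (345,175). The side view shows the knobs at (260,285) and (235,338), and the top half at (273,225).

Run:
```python
from h import *
np.set_printoptions(precision=4,suppress=True)
t=np.load("pics/top0.npz");s=np.load("pics/side0.npz");K,T=t["K"],t["T"];Ks,Ts=s["K"],s["T"]
for n,uv,z in(("platec",(408,304),.0),("face",(410,303),.04),("kL",(380,296),.0855),("kR",(450,311),.0855),("block top",(196,288),.028),("bush",(193,287),.054),("cork",(203,289),.004)):print(n,onz(K,T,*uv,z))
for n,a,b in(("kL",(380,296),(260,285)),("kR",(450,311),(235,338)),("boss",(193,287),(272,213))):print(n,cross(ray(K,T,*a),ray(Ks,Ts,*b)))
i=t["i"]
save(np.hstack([cv2.resize(i[260:345,345:465],(400,283),interpolation=2),cv2.resize(i[250:335,150:270],(400,283),interpolation=2)]),"c1.png")
```

```text
platec [ 0.4733 -0.1251  0.    ]
face [ 0.4741 -0.1208  0.04  ]
kL [ 0.4838 -0.0549  0.0855]
kR [ 0.4598 -0.1863  0.0855]
block top [0.4917 0.3028 0.028 ]
bush [0.4921 0.3034 0.054 ]
cork [0.4913 0.2934 0.004 ]
kL (array([ 0.4851, -0.0561,  0.0771]), [np.float64(0.0008880757201170482), np.float64(0.0008880757201169348)])
kR (array([ 0.4618, -0.1876,  0.0798]), [np.float64(0.0018761431430995839), np.float64(0.0018761431430997075)])
boss (array([0.4918, 0.3044, 0.0492]), [np.float64(0.0005129212789017914), np.float64(0.0005129212789020194)])
```

View pics/c1.png

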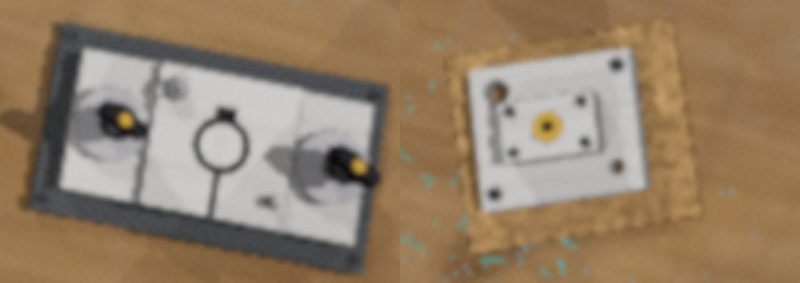

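The rows are not in the units I measure in: shifts go in shares of 0.8 m and turns go in shares of pi rad. I convert before sending: 0.03 m is 0.0375, -0.024 m is -0.03.

```bash
python3 -m handwheel '[[[0.0375,-0.03,0],0],[[0.0375,-0.03,0],0],[[0.0375,-0.03,0],0],[[0.0375,-0.03,0],0],[[0.0375,-0.03,0],0]]' 0.085; python3 -m handwheel '[[[0.0375,-0.03,0],0],[[0.0375,-0.03,0],0],[[0.0375,-0.03,0],0],[[0.0375,-0.03,0],0],[[0.0375,-0.03,0],0]]';python3 -m handwheel '[[[0.0375,-0.03,0],0],[[0.0375,-0.03,0],0],[[0.0375,-0.03,0],0],[[0.0375,-0.03,0],0],[[0,0,0],0]]'
python3 - <<'E'
from h import *
i,K,T=snap("wrist");save(i,"w1.png");np.savez("pics/w1.npz",i=i,K=K,T=T);print(T)
E
python3 -m handwheel '[[[0,0.0375,0],0],[[0,0.0375,0],0],[[0,0.0375,0],0],[[0,0,0],0],[[0,0,0],0]]'
python3 - <<'E'
from h import *
i,K,T=snap("wrist");save(i,"w2.png");np.savez("pics/w2.npz",i=i,K=K,T=T);print(T)
a=np.load("pics/w1.npz")["i"]
save(cv2.resize(np.vstack([a[80:400,60:620],i[80:400,60:620]]),(525,600),interpolation=cv2.INTER_AREA),"c2.png")
E
```

```text
clock: 0.57
position: [0.2628, -0.3993, 0.253]
ee_rot: [-0.0, 0.992, 0.13, 0.0]
contact_force: [0.2, -0.2, -0.3]
width: 0.0847
gripper_force: 0.0
clock: 0.98
position: [0.3768, -0.2446, 0.2533]
ee_rot: [0.0, 0.992, 0.13, 0.0]
contact_force: [1.2, -0.3, -0.3]
width: 0.085
gripper_force: 0.0
clock: 1.4
position: [0.4707, -0.1172, 0.2531]
ee_rot: [-0.002, 0.991, 0.133, 0.002]
contact_force: [-0.5, -1.2, 0.1]
width: 0.0851
gripper_force: 0.0
[[ 0.26430968 -0.92654244 -0.26769291  0.539447  ]
 [-0.96443066 -0.25499521 -0.06964874 -0.09912677]
 [-0.0037279   0.27658009 -0.96098364  0.37408014]
 [ 0.          0.          0.          1.        ]]
clock: 1.87
position: [0.4899, -0.2117, 0.2527]
ee_rot: [-0.0, 0.992, 0.128, -0.001]
contact_force: [-0.6, 1.5, -0.3]
width: 0.0851
gripper_force: 0.0
[[ 0.25496263 -0.9277521  -0.27252541  0.55933463]
 [-0.96694976 -0.24506128 -0.07037849 -0.19379185]
 [-0.00149163  0.28146226 -0.95957114  0.37324251]
 [ 0.          0.          0.          1.        ]]
```

View pics/w1.png

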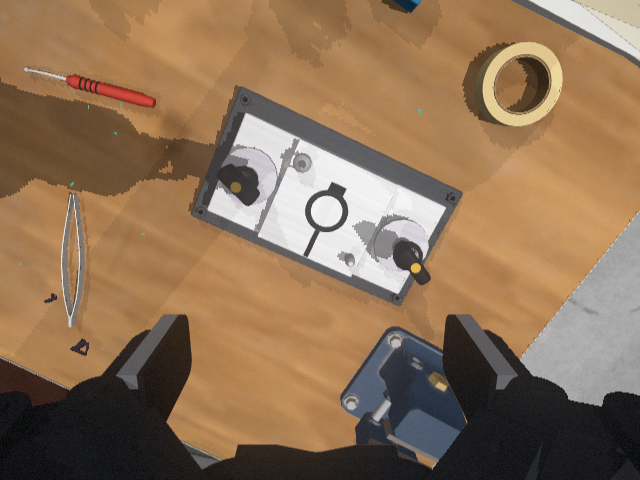

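View pics/w2.png

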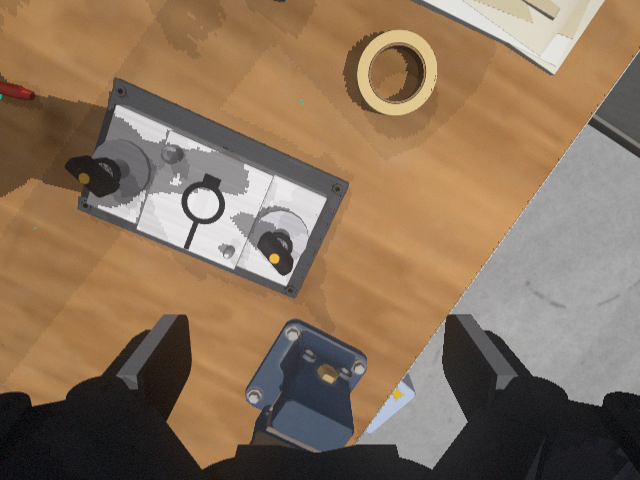

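w1 and w2 show the whole base. Plate screws are near (244,99), (451,198), (397,297), (200,212) in w1. The knobs' orange dots are at (237,187)/(415,268) in w1 and (84,178)/(275,258) in w2. The vise is below the plate.

Run:
```python
from h import *
np.set_printoptions(precision=4,suppress=True)
D=[np.load(f"pics/w{k}.npz") for k in(1,2)]
G=[cv2.cvtColor(d["i"],cv2.COLOR_RGB2HSV) for d in D]
def dot(k,uv,r=14):
    u,v=uv;h=G[k][v-r:v+r,u-r:u+r];m=(h[...,0]>15)&(h[...,0]<32)&(h[...,1]>150)&(h[...,2]>110)
    y,x=np.nonzero(m);return np.array([u-r+x.mean(),v-r+y.mean()]),len(x)
def tri(a,b):return cross(ray(D[0]["K"],D[0]["T"],*a),ray(D[1]["K"],D[1]["T"],*b))
for n,a,b in(("L",(237,187),(84,178)),("R",(415,268),(275,258))):
    p,c=dot(0,a);q,e=dot(1,b);print(n,p,c,q,e,tri(p,q))
def screw(k,uv,r=9):
    # darkest blob centroid
    u,v=uv;g=cv2.cvtColor(D[k]["i"],cv2.COLOR_RGB2GRAY)[v-r:v+r+1,u-r:u+r+1].astype(int)
    m=g<np.percentile(g,12);y,x=np.nonzero(m);return np.array([u-r+np.median(x),v-r+np.median(y)])
A=[(244,99),(451,198),(397,297),(200,212)];B=[(122,91),(336,187),(291,290),(86,205)]
P=[]
for a,b in zip(A,B):
    x,e=tri(a,b);P.append(x);print("screw",x,e, onz(D[0]["K"],D[0]["T"],*a,.01)[:2],onz(D[1]["K"],D[1]["T"],*b,.01)[:2])
P=np.array(P);print("mean",P.mean(0));v=P[0]-P[1]+P[3]-P[2];print("yaw",np.arctan2(-v[0],v[1]))
print("bigdowel top",tri((301,158),(173,152)),"small",tri((344,257),(227,248)))
c=[]
for k,(a,b) in enumerate((((185,145),(365,205)),((60,140),(230,195)))):
    for u,v in(a,b): c.append(cv2.resize(D[k]["i"][v:v+90,u:u+100],(400,300) if 0 else (333,300),interpolation=cv2.INTER_CUBIC))
save(np.vstack([np.hstack(c[:2]),np.hstack(c[2:])]),"c3.png")
```

```text
L [234. 183.] 1 [ 83.6053 178.0921] 76 (array([ 0.4849, -0.0573,  0.0936]), [np.float64(0.0012543293488898467), np.float64(0.0012543293488898048)])
R [415.3553 267.6184] 76 [273.9324 258.1892] 74 (array([ 0.4627, -0.189 ,  0.0955]), [np.float64(8.370059074250763e-05), np.float64(8.370059074258124e-05)])
screw [ 0.5382 -0.0372  0.0064] [np.float64(6.238487503710672e-05), np.float64(6.238487503832129e-05)] [ 0.5383 -0.0378] [ 0.5383 -0.0388]
screw [ 0.5078 -0.2236  0.0147] [np.float64(0.0007334669347068777), np.float64(0.0007334669347073941)] [ 0.5067 -0.2254] [ 0.5079 -0.2238]
screw [ 0.4082 -0.2093  0.0116] [np.float64(0.00033462753357015084), np.float64(0.00033462753356965015)] [ 0.408  -0.2097] [ 0.4072 -0.2095]
screw [ 0.4386 -0.0217  0.0112] [np.float64(0.0002125424891783519), np.float64(0.00021254248917792557)] [ 0.438  -0.0215] [ 0.4384 -0.0211]
mean [ 0.4732 -0.123   0.011 ]
yaw -0.16102941726892608
bigdowel top (array([ 0.5071, -0.0944,  0.0394]), [np.float64(0.0009663117156263422), np.float64(0.0009663117156259827)]) small (array([ 0.4395, -0.1488,  0.0344]), [np.float64(0.0004593178561582605), np.float64(0.00045931785615761794)])
```

View pics/c3.png

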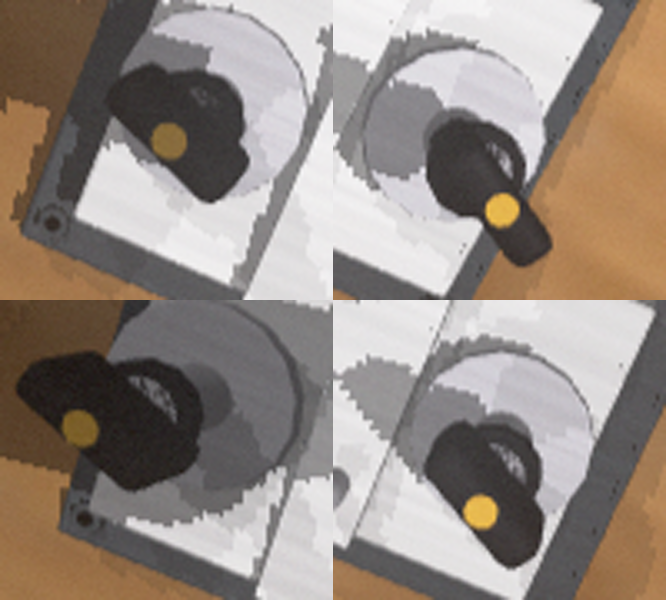

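```bash
cat > k.py <<'E'
from h import *
np.set_printoptions(precision=4,suppress=True)
D=[np.load(f"pics/w{k}.npz") for k in(1,2)]
off={(0,'L'):(185,145),(0,'R'):(365-100,205),(1,'L'):(60,140-90),(1,'R'):(230-100,195-90)}
def px(k,n,u,v):
    o={(0,'L'):(185,145,0,0),(0,'R'):(365,205,333,0),(1,'L'):(60,140,0,300),(1,'R'):(230,195,333,300)}[k,n]
    return o[0]+(u-o[2])/3.333,o[1]+(v-o[3])/3.333
W=lambda k,n,u,v,z=.0975:onz(D[k]["K"],D[k]["T"],*px(k,n,u,v),z)
for k,n,a,b in((0,'L',(112,110),(200,195)),(1,'L',(25,397),(125,487)),(1,'R',(430,480),(508,563)),(0,'R',(470,212),(518,266))):
    d=W(k,n,*b)-W(k,n,*a);print(k,n,"wing angle",np.arctan2(d[1],d[0])%np.pi)
d=[px(0,'L',169,141),px(1,'L',80,428),px(0,'R',502,210),px(1,'R',480,511)]
r=[ray(D[j%2]["K"],D[j%2]["T"],*d[j]) for j in range(4)]
L,R_=cross(r[0],r[1]),cross(r[2],r[3]);print(L,R_)
v=L[0]-R_[0];print("yaw",np.arctan2(-v[0],v[1]),(L[0]+R_[0])/2,np.linalg.norm(v[:2]))
for p in d: pass
for j in range(4): print(onz(D[j%2]["K"],D[j%2]["T"],*d[j],.0965)[:2])
E
python3 k.py
```

```text
0 L wing angle 1.0409777056222738
1 L wing angle 1.0218631719182345
1 R wing angle 0.9686861321339344
0 R wing angle 0.9987878235061705
(array([ 0.4842, -0.0591,  0.0964]), [np.float64(8.994438148316066e-06), np.float64(8.994438148419307e-06)]) (array([ 0.4627, -0.1892,  0.0959]), [np.float64(4.687886349691104e-06), np.float64(4.687886349632915e-06)])
yaw -0.16420873368818006 [ 0.4735 -0.1241  0.0962] 0.13188688668000378
[ 0.4842 -0.0591]
[ 0.4843 -0.0591]
[ 0.4628 -0.189 ]
[ 0.4629 -0.1892]
```

```bash
cat > goal.py <<'E'
import sys
from h import *
np.set_printoptions(precision=4,suppress=True)
# args x y z yang : gives turn first, then tool-frame shift after the turn
x,y,z,a=map(float,sys.argv[1:5]);s=state();M=Rt(s);c=np.arctan2(M[1,1],M[0,1])
t=-((a-c+np.pi/2)%np.pi-np.pi/2)
M2=M@R.from_rotvec([0,0,t]).as_matrix()
print("yang",round(c,4),"turn",round(t,4),"shift after",M2.T@(np.array([x,y,z])-s["position"]),"shift now",M.T@(np.array([x,y,z])-s["position"]),"z tilt",M[:,2],"q6",s["qpos"][5],"F",s["contact_force"],"M",s["moment"])
E
python3 -m handwheel '[[[0,0,0],-0.0382],[[0,0,0],-0.0382],[[0,0,0],-0.0382],[[0,0,0],-0.0382],[[0,0,0],-0.0382]]' 0.04;python3 -m handwheel '[[[0,0,0],-0.0382],[[0,0,0],0],[[0,0,0],0]]' 
python3 goal.py 0.4628 -0.1891 0.091 -0.586
```

```text
clock: 2.33
position: [0.4896, -0.2086, 0.2534]
ee_rot: [-0.0, 0.907, 0.42, -0.0]
contact_force: [0.7, -0.1, -0.3]
width: 0.0397
gripper_force: 0.0
clock: 2.58
position: [0.4899, -0.2088, 0.2534]
ee_rot: [-0.0, 0.883, 0.47, -0.0]
contact_force: [-0.3, 0.1, -0.4]
width: 0.04
gripper_force: 0.0
yang -0.5925 turn -0.0065 shift after [ 0.0014 -0.0334  0.1624] shift now [ 0.0012 -0.0334  0.1624] z tilt [-0.0004  0.0003 -1.    ] q6 0.05887697367712861 F [-0.3439  0.0698 -0.3947] M [-0.0524 -0.0543  0.0117]
```

To row units: 0.04 m is 0.05, 0.03 m is 0.0375.

```bash
python3 -m handwheel '[[[0.0013,-0.0213,0],0],[[0,-0.0213,0.0375],0],[[0,0,0.05],0],[[0,0,0.0375],0],[[0,0,0],0]]'; python3 goal.py 0.4628 -0.1891 0.091 -0.586
```

```text
clock: 3.0
position: [0.4584, -0.1871, 0.1483]
ee_rot: [-0.005, 0.883, 0.47, -0.003]
contact_force: [-1.2, 0.3, -0.5]
width: 0.0401
gripper_force: 0.0
yang -0.5923 turn -0.0063 shift after [0.0008 0.0054 0.0573] shift now [0.0008 0.0054 0.0573] z tilt [-0.0105  0.0061 -0.9999] q6 0.06422980580296545 F [-1.1876  0.3214 -0.5437] M [ 0.085   0.0275 -0.0227]
```

To row units: 0.03 m is 0.0375, 0.02 m is 0.025.

```bash
python3 -m handwheel '[[[0,0,0.0375],0],[[0,0,0.025],0],[[0,0,0.0125],0],[[0,0,0],0],[[0,0,0],0]]'; python3 goal.py 0.4628 -0.1891 0.091 -0.586
```

```text
clock: 3.42
position: [0.4636, -0.1902, 0.0943]
ee_rot: [0.0, 0.882, 0.471, 0.0]
contact_force: [0.6, 0.2, 0.2]
width: 0.0403
gripper_force: 0.0
yang -0.5911 turn -0.0051 shift after [ 0.0005 -0.0013  0.0033] shift now [ 0.0005 -0.0013  0.0033] z tilt [ 0.0009 -0.0006 -1.    ] q6 0.06288019059665667 F [0.6467 0.1877 0.2056] M [-0.0282  0.0279 -0.0003]
```

To row units: 0.003 m is 0.0038, -0.001 m is -0.0013.

```bash
python3 -m handwheel '[[[0.0006,-0.0013,0.0038],0],[[0,0,0],0],[[0,0,0],0],[[0,0,0],0],[[0,0,0],0]]' 0.0 50;python3 -m handwheel '[[[0,0,0],0],[[0,0,0],0],[[0,0,0],0]]'; python3 goal.py 0.4628 -0.1891 0.091 -0.586
```

```text
clock: 3.83
position: [0.4624, -0.1887, 0.0938]
ee_rot: [0.0, 0.882, 0.471, 0.0]
contact_force: [-5.5, 3.0, 21.1]
width: 0.0089
gripper_force: 81.4
clock: 4.08
position: [0.4623, -0.1887, 0.0938]
ee_rot: [0.001, 0.882, 0.471, 0.0]
contact_force: [-5.0, 3.9, 19.4]
width: 0.0089
gripper_force: 81.4
yang -0.591 turn -0.005 shift after [-0.0001  0.0006  0.0028] shift now [-0.0001  0.0006  0.0028] z tilt [ 0.0012 -0.0005 -1.    ] q6 0.06386950896862194 F [-5.0219  3.8922 19.4304] M [ 0.6213  1.0958 -0.2215]
```

To row units: -0.003 m is -0.0038, 0.0005 m is 0.0006.

```bash
python3 -m handwheel '[[[0,0.0006,-0.0038],0],[[0,0,0],0]]';python3 -m handwheel '[[[0,0,0.0006],0.0318],[[0,0,0.0006],0.0318],[[0,0,0.0006],0.0318],[[0,0,0.0006],0.0318],[[0,0,0],0]]'; python3 goal.py 0.4628 -0.1891 0.091 -0.586
```

```text
clock: 4.25
position: [0.4624, -0.1888, 0.0941]
ee_rot: [-0.0, 0.882, 0.471, 0.0]
contact_force: [-1.5, 1.8, 3.7]
width: 0.009
gripper_force: 69.0
clock: 4.67
position: [0.4625, -0.1889, 0.0919]
ee_rot: [-0.0, 0.958, 0.285, -0.0]
contact_force: [-1.8, 2.4, 5.9]
width: 0.009
gripper_force: 69.4
yang -0.9918 turn -0.4058 shift after [-0.0001  0.0004  0.0009] shift now [0.0001 0.0004 0.0009] z tilt [-0.0005  0.0004 -1.    ] q6 0.4645892313342309 F [-1.8305  2.3892  5.8665] M [ 0.3707  0.4378 -0.1107]
```

To row units: 0.0006 m is 0.0008, 0.0005 m is 0.0006, 0.1 rad is 0.0318.

```bash
python3 -m handwheel '[[[0,0,0.0006],0.0318],[[0,0,0.0008],0.0318],[[0,0,0.0006],0.0318],[[0,0,0.0008],0.0318],[[0,0,0],0]]'; python3 goal.py 0.4628 -0.1891 0.091 -1.736;python3 -m handwheel '[[[0,0,0.0006],0.0318],[[0,0,0.0008],0.0318],[[0,0,0.0006],0.0318],[[0,0,0.0004],0.0191],[[0,0,0],0]]'; python3 goal.py 0.4628 -0.1891 0.091 -1.736
```

```text
clock: 5.08
position: [0.4626, -0.1889, 0.0897]
ee_rot: [-0.0, 0.996, 0.09, -0.0]
contact_force: [-1.6, 2.0, 6.2]
width: 0.0089
gripper_force: 69.4
yang -1.3906 turn 0.3454 shift after [ 0.0003  0.0002 -0.0013] shift now [ 0.0002  0.0002 -0.0013] z tilt [-0.0004  0.0003 -1.    ] q6 0.8634838790499593 F [-1.6343  1.9781  6.1807] M [ 0.3338  0.4854 -0.1529]
clock: 5.5
position: [0.4626, -0.189, 0.0878]
ee_rot: [0.0, 0.996, -0.089, -0.0]
contact_force: [-2.6, 2.4, 4.8]
width: 0.0092
gripper_force: 69.4
yang -1.7482 turn -0.0122 shift after [ 0.0002  0.     -0.0032] shift now [ 0.0002  0.     -0.0032] z tilt [-0.0004 -0.     -1.    ] q6 1.2213821601102037 F [-2.6362  2.4076  4.8071] M [0.3972 0.4616 0.2019]
```

To row units: 0.04 rad is 0.0127.

```bash
python3 -m handwheel '[[[0,0,0],0.0127],[[0,0,0],0],[[0,0,0],0]]'; python3 goal.py 0.4628 -0.1891 0.091 -1.736;python3 -m handwheel '[[[0,0,0],0.0127],[[0,0,0],0],[[0,0,0],0]]'; python3 goal.py 0.4628 -0.1891 0.091 -1.736
```

```text
clock: 5.75
position: [0.4626, -0.1891, 0.0877]
ee_rot: [0.0, 0.994, -0.107, -0.0]
contact_force: [-2.3, 2.2, 5.4]
width: 0.0087
gripper_force: 71.5
yang -1.7846 turn -0.0486 shift after [ 0.0002  0.     -0.0033] shift now [ 0.0002 -0.     -0.0033] z tilt [-0.0006 -0.0004 -1.    ] q6 1.2582593420311174 F [-2.332   2.2454  5.4205] M [0.3992 0.4639 0.8071]
clock: 6.0
position: [0.4626, -0.1891, 0.0877]
ee_rot: [0.0, 0.992, -0.126, -0.0]
contact_force: [-2.8, 2.5, 6.3]
width: 0.0088
gripper_force: 78.3
yang -1.8229 turn -0.0869 shift after [ 0.0002 -0.     -0.0033] shift now [ 0.0002 -0.0001 -0.0033] z tilt [-0.0008 -0.0008 -1.    ] q6 1.2970353120351181 F [-2.8171  2.4643  6.3417] M [0.4516 0.4415 1.2965]
```

To row units: -0.03 m is -0.0375, -0.02 m is -0.025.

```bash
python3 -m handwheel '[[[0,0,0],0],[[0,0,0],0],[[0,0,0],0],[[0,0,-0.025],0],[[0,0,-0.0375],0]]' 0.04;python3 -m handwheel '[[[0,0,-0.0188],-0.0382],[[0,0,0],-0.0382],[[0,0,0],-0.0382],[[0,0,0],-0.0382],[[0,0,0],-0.0382]]';python3 -m handwheel '[[[0,0,0],-0.0382],[[0,0,0],-0.0382],[[0,0,0],-0.0382],[[0,0,0],-0.0382],[[0,0,0],-0.0382]]';python3 -m handwheel '[[[0,0,0],-0.0255],[[0,0,0],0],[[0,0,0],0]]'; python3 goal.py 0.4842 -0.0591 0.094 -0.54
```

```text
clock: 6.42
position: [0.4611, -0.1884, 0.1351]
ee_rot: [-0.001, 0.992, -0.129, -0.003]
contact_force: [0.3, -0.3, -0.4]
width: 0.0402
gripper_force: 0.0
clock: 6.83
position: [0.4631, -0.1895, 0.1523]
ee_rot: [0.0, 0.985, 0.173, 0.0]
contact_force: [-0.2, -0.2, 0.2]
width: 0.0401
gripper_force: 0.0
clock: 7.25
position: [0.4631, -0.1895, 0.152]
ee_rot: [0.0, 0.89, 0.456, 0.0]
contact_force: [-0.1, -0.3, 0.4]
width: 0.0398
gripper_force: 0.0
clock: 7.5
position: [0.463, -0.1894, 0.1521]
ee_rot: [0.0, 0.873, 0.488, 0.0]
contact_force: [0.1, -0.2, -0.7]
width: 0.0402
gripper_force: 0.0
yang -0.552 turn -0.012 shift after [ 0.1226 -0.0488  0.058 ] shift now [ 0.122  -0.0502  0.058 ] z tilt [ 0.0003 -0.0002 -1.    ] q6 0.024612714982308184 F [ 0.0517 -0.2498 -0.7079] M [-0.0295 -0.0185  0.0089]
```

To row units: 0.0306 m is 0.0383, -0.0122 m is -0.0153, -0.012 rad is -0.0038.

```bash
python3 -m handwheel '[[[0.0383,-0.0153,0],-0.0038],[[0.0383,-0.0153,0],0],[[0.0383,-0.0153,0],0],[[0.0383,-0.0153,0],0],[[0,0,0],0]]';python3 -m handwheel '[[[0,0,0.025],0],[[0,0,0.025],0],[[0,0,0],0],[[0,0,0],0]]'; python3 goal.py 0.4842 -0.0591 0.094 -0.54
```

```text
clock: 7.92
position: [0.4842, -0.0543, 0.1522]
ee_rot: [-0.001, 0.869, 0.495, 0.001]
contact_force: [-0.2, -0.5, 1.1]
width: 0.04
gripper_force: 0.0
clock: 8.25
position: [0.4833, -0.0593, 0.1116]
ee_rot: [-0.001, 0.87, 0.493, -0.001]
contact_force: [-0.2, 0.0, 1.0]
width: 0.0398
gripper_force: 0.0
yang -0.5391 turn 0.0009 shift after [0.0006 0.0007 0.0176] shift now [0.0006 0.0007 0.0176] z tilt [-0.0023  0.0003 -1.    ] q6 0.2743167529642686 F [-0.2129  0.0136  1.0067] M [-0.028   0.065   0.0005]
```

To row units: 0.0175 m is 0.0219, 0.0005 m is 0.0006.

```bash
python3 -m handwheel '[[[0.0006,0,0.0219],0],[[0,0,0],0],[[0,0,0],0]]' ; python3 goal.py 0.4842 -0.0591 0.094 -0.54; python3 -m handwheel '[[[0,0,0],0],[[0,0,0],0],[[0,0,0],0],[[0,0,-0.0038],0],[[0,0,0],0]]' 0.0 50; python3 goal.py 0.4842 -0.0591 0.094 -0.54
```

```text
clock: 8.5
position: [0.4843, -0.0591, 0.0952]
ee_rot: [-0.0, 0.87, 0.493, -0.0]
contact_force: [-0.4, -0.4, 0.5]
width: 0.0402
gripper_force: 0.0
yang -0.539 turn 0.001 shift after [-0.     -0.0001  0.0012] shift now [-0.     -0.0001  0.0012] z tilt [-0.0003 -0.0001 -1.    ] q6 0.2750119594415564 F [-0.3979 -0.3639  0.5224] M [-0.0058 -0.0968  0.0428]
clock: 8.92
position: [0.484, -0.0586, 0.0962]
ee_rot: [-0.0, 0.87, 0.494, -0.0]
contact_force: [3.0, -0.7, -15.4]
width: 0.0089
gripper_force: 51.7
yang -0.538 turn 0.002 shift after [-0.0003  0.0004  0.0022] shift now [-0.0003  0.0004  0.0022] z tilt [-0.0005  0.0003 -1.    ] q6 0.2744830951452739 F [  3.0292  -0.7395 -15.4019] M [-0.0397 -0.6778  0.1006]
```

Slightly over-lifted, so go down 2 mm and then turn 1.19 rad.

To row units: 0.0025 m is 0.0031, 0.0006 m is 0.0008, 0.1 rad is 0.0318.

```bash
python3 -m handwheel '[[[0,0,0.0031],0.0318],[[0,0,0.0006],0.0318],[[0,0,0.0006],0.0318],[[0,0,0.0008],0.0318],[[0,0,0],0]]'; python3 goal.py 0.4842 -0.0591 0.094 -1.733;python3 -m handwheel '[[[0,0,0.0006],0.0318],[[0,0,0.0008],0.0318],[[0,0,0.0006],0.0318],[[0,0,0.0008],0.0318],[[0,0,0],0]]'; python3 goal.py 0.4842 -0.0591 0.094 -1.733
```

```text
clock: 9.33
position: [0.4842, -0.0587, 0.0937]
ee_rot: [0.0, 0.951, 0.31, -0.0]
contact_force: [0.0, -0.8, -3.5]
width: 0.009
gripper_force: 53.5
yang -0.9396 turn 0.7934 shift after [ 0.0001  0.0004 -0.0003] shift now [-0.0002  0.0004 -0.0003] z tilt [-0.0001 -0.0001 -1.    ] q6 0.6763824375474969 F [ 0.0396 -0.7714 -3.5277] M [-0.0673 -0.0441 -0.1147]
clock: 9.75
position: [0.4842, -0.0588, 0.0916]
ee_rot: [0.0, 0.993, 0.117, -0.0]
contact_force: [0.5, 0.4, -3.2]
width: 0.0085
gripper_force: 53.6
yang -1.3372 turn 0.3958 shift after [ 0.      0.0003 -0.0024] shift now [-0.0001  0.0003 -0.0024] z tilt [-0.0001 -0.0002 -1.    ] q6 1.0740951333698845 F [ 0.542   0.4214 -3.2334] M [-0.0902 -0.0486 -0.1542]
```

To row units: 0.0006 m is 0.0008, 0.0005 m is 0.0006, 0.1 rad is 0.0318.

```bash
python3 -m handwheel '[[[0,0,0.0006],0.0318],[[0,0,0.0008],0.0318],[[0,0,0.0006],0.0318],[[0,0,0.0008],0.0318],[[0,0,0],0]]'; python3 goal.py 0.4842 -0.0591 0.094 -1.733;python3 -m handwheel '[[[0,0,0],0.0127],[[0,0,0],0.0127],[[0,0,0],0],[[0,0,0],0]]'; python3 goal.py 0.4842 -0.0591 0.094 -1.733
```

```text
clock: 10.17
position: [0.4842, -0.0588, 0.0894]
ee_rot: [0.0, 0.997, -0.082, -0.0]
contact_force: [0.7, -0.8, -2.8]
width: 0.0087
gripper_force: 53.6
yang -1.7353 turn -0.0023 shift after [ 0.0001  0.0003 -0.0046] shift now [ 0.0001  0.0003 -0.0046] z tilt [-0.0001 -0.0004 -1.    ] q6 1.472251515267343 F [ 0.7234 -0.808  -2.8004] M [-0.1058  0.067  -0.0521]
clock: 10.5
position: [0.4841, -0.0588, 0.0893]
ee_rot: [0.0, 0.993, -0.12, -0.0]
contact_force: [-0.2, 0.5, -2.3]
width: 0.0089
gripper_force: 60.6
yang -1.811 turn -0.078 shift after [ 0.0001  0.0003 -0.0047] shift now [ 0.0001  0.0003 -0.0047] z tilt [-0.0003 -0.0009 -1.    ] q6 1.5487005360824058 F [-0.2029  0.5103 -2.285 ] M [-0.017   0.037   1.1738]
```

To row units: -0.04 m is -0.05, -0.03 m is -0.0375.

```bash
python3 -m handwheel '[[[0,0,0],0],[[0,0,0],0],[[0,0,0],0],[[0,0,-0.0375],0],[[0,0,-0.05],0]]' 0.04;python3 -m handwheel '[[[0,0,-0.05],0],[[0,0,-0.05],0],[[-0.0113,-0.0488,0],0],[[-0.0113,-0.0488,0],0],[[-0.0113,-0.0488,0],0]]' 0.085;python3 -m handwheel '[[[-0.0113,-0.0488,0],0],[[-0.0113,-0.0488,0],0],[[-0.0113,-0.0488,0],0],[[-0.0113,-0.0488,0],0],[[-0.0113,-0.0488,0],0]]';python3 -m handwheel '[[[-0.0075,-0.0488,0],-0.0382],[[0,0,0],-0.0382],[[0,0,0],-0.0382],[[0,0,0],-0.0382],[[0,0,0],-0.0382]]';python3 -m handwheel '[[[0,0,0],-0.0382],[[0,0,0],-0.0382],[[0,0,0],-0.0382],[[0,0,0],-0.0382],[[0,0,0],-0.0382]]';python3 -m handwheel '[[[0,0,0],-0.0382],[[0,0,0],-0.0382],[[0,0,0],-0.0382],[[0,0,0],-0.0382],[[0,0,0],-0.0382]]'; python3 -m handwheel '[[[0,0,0],-0.0382],[[0,0,0],0],[[0,0,0],0]]'
python3 - <<'E'
from h import *
i,K,T=snap("wrist");save(i,"w3.png");np.savez("pics/w3.npz",i=i,K=K,T=T)
E
python3 goal.py 0.492 0.303 0.25 0.14
python3 -m handwheel '[[[0.0375,0.025,0],0],[[0.0375,0.025,0],0],[[0,0,0],0],[[0,0,0],0]]'
python3 - <<'E'
from h import *
i,K,T=snap("wrist");save(i,"w4.png");np.savez("pics/w4.npz",i=i,K=K,T=T)
a=np.load("pics/w3.npz")["i"];save(cv2.resize(np.hstack([a,i]),(800,300),interpolation=cv2.INTER_AREA),"c4.png")
E
```

```text
clock: 10.92
position: [0.4817, -0.058, 0.1573]
ee_rot: [-0.001, 0.992, -0.123, -0.004]
contact_force: [1.0, 0.6, -0.1]
width: 0.0398
gripper_force: 0.0
clock: 11.33
position: [0.4872, 0.0621, 0.2407]
ee_rot: [-0.0, 0.992, -0.125, 0.002]
contact_force: [0.3, -0.2, 0.9]
width: 0.0849
gripper_force: 0.0
clock: 11.75
position: [0.4904, 0.2635, 0.2396]
ee_rot: [-0.0, 0.992, -0.123, 0.0]
contact_force: [0.4, -0.8, -0.2]
width: 0.0852
gripper_force: 0.0
clock: 12.17
position: [0.4943, 0.3013, 0.2392]
ee_rot: [-0.0, 0.984, 0.179, -0.0]
contact_force: [0.1, -0.5, -0.3]
width: 0.0849
gripper_force: 0.0
clock: 12.58
position: [0.4945, 0.3008, 0.2393]
ee_rot: [-0.0, 0.887, 0.461, 0.0]
contact_force: [-0.5, -0.0, -0.2]
width: 0.0853
gripper_force: 0.0
clock: 13.0
position: [0.4945, 0.3007, 0.2393]
ee_rot: [-0.0, 0.711, 0.703, 0.0]
contact_force: [0.3, -1.3, 0.6]
width: 0.085
gripper_force: 0.0
clock: 13.25
position: [0.4945, 0.3007, 0.2393]
ee_rot: [-0.0, 0.671, 0.741, 0.0]
contact_force: [-0.7, -0.4, -0.4]
width: 0.085
gripper_force: 0.0
yang 0.0991 turn -0.0409 shift after [ 0.0026 -0.0022 -0.0107] shift now [ 0.0025 -0.0023 -0.0107] z tilt [ 0.      0.0002 -1.    ] q6 0.32696566967846197 F [-1.168   0.1984  0.1494] M [-0.0047  0.003   0.0329]
clock: 13.63
position: [0.5286, 0.3656, 0.2383]
ee_rot: [-0.0, 0.67, 0.742, -0.0]
contact_force: [-0.2, -0.2, -0.5]
width: 0.085
gripper_force: 0.0
```

View pics/c4.png

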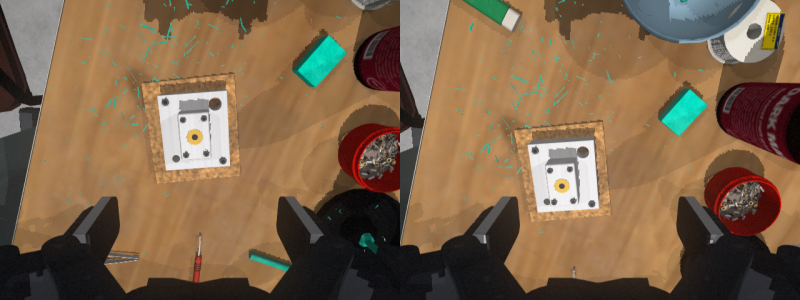

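c4 (half-scale w3|w4) shows the bush at about (195,137) and (561,186) in crop pixels. The big hole is at about (215,103) and (583,152).

```bash
cat > t.py <<'E'
from h import *
np.set_printoptions(precision=4,suppress=True)
D=[np.load(f"pics/w{k}.npz") for k in(3,4)]
box=[(300,170,480,350),(500-400+0,0,0,0)]
box=[(310,180,470,345),(240,270,430,435)]
out=[]
for d,(u0,v0,u1,v1) in zip(D,box):
    c=d["i"][v0:v1,u0:u1];h=cv2.cvtColor(c,cv2.COLOR_RGB2HSV)
    m=((h[...,0]>17)&(h[...,0]<32)&(h[...,1]>140)&(h[...,2]>130)).astype(np.uint8)
    n,l,s,ce=cv2.connectedComponentsWithStats(m);j=sorted(range(1,n),key=lambda j:-s[j,4])[:3];print("yellow",[(s[k,4],ce[k]+[u0,v0]) for k in j])
    w=((h[...,1]<40)&(h[...,2]>150)).astype(np.uint8);w=cv2.morphologyEx(w,cv2.MORPH_CLOSE,np.ones((3,3)))
    n,l,s,ce=cv2.connectedComponentsWithStats(1-w)
    print("dark",[(int(s[k,4]),np.round(ce[k]+[u0,v0],1)) for k in range(1,n) if 8<s[k,4]<400])
    out.append(cv2.resize(c,(400,int(400*c.shape[0]/c.shape[1])),interpolation=cv2.INTER_CUBIC)[:345])
save(np.hstack([o[:345] for o in out]),"c5.png")
E
python3 t.py
```

```text
yellow [(np.int32(214), array([316.3458, 218.7477]))]
dark [(74, array([325.9, 189. ])), (302, array([315.8, 218.7])), (75, array([329.5, 245.5])), (102, array([356.2, 256.8]))]
yellow [(np.int32(320), array([258.6125, 297.0281]))]
dark [(30, array([241.7, 272.8])), (39, array([271. , 271.7])), (221, array([283.9, 289.2])), (68, array([246., 323.])), (64, array([276.8, 321.3])), (87, array([306.5, 325.5]))]
```

View pics/c5.png

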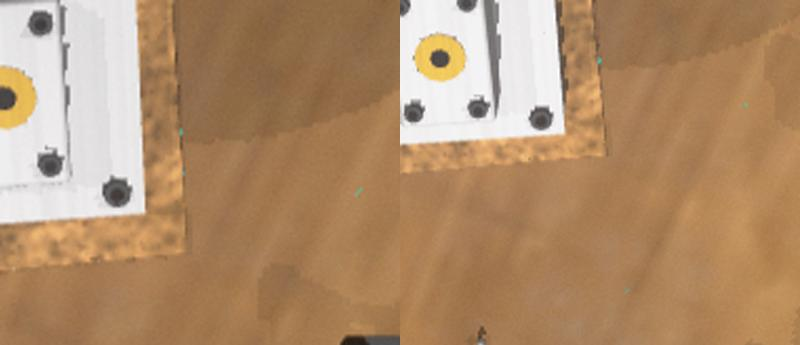

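Crop c5 was cut wrongly because the scale is 0.625. It shows only the lower-right corner of the block.

```bash
sed -i 's/^box=\[(310.*/box=[(225,115,385,300),(190,200,350,370)]/' t.py; python3 t.py
```

```text
yellow [(np.int32(378), array([311.254 , 218.8545]))]
dark [(114, array([264. , 162.7])), (74, array([325.9, 189. ])), (72, array([292.1, 191.7])), (75, array([329.5, 245.5])), (75, array([297.1, 247.6])), (105, array([281.4, 253.5])), (102, array([356.2, 256.8]))]
yellow [(np.int32(320), array([258.6125, 297.0281]))]
dark [(105, array([215.8, 240.1])), (287, array([291.8, 243.3])), (50, array([272.6, 243. ])), (64, array([271.1, 270.3])), (63, array([239.7, 272.5])), (83, array([234.8, 322.4])), (68, array([246., 323.])), (64, array([276.8, 321.3])), (87, array([306.5, 325.5]))]
```

```bash
python3 - <<'E'
from h import *
np.set_printoptions(precision=4,suppress=True)
D=[np.load(f"pics/w{k}.npz") for k in(3,4)]
A=[(311.25,218.85),(325.9,189),(292.1,191.7),(329.5,245.5),(297.1,247.6),(264,162.7),(356.2,256.8),(281.4,253.5)]
B=[(258.6,297.03),(271.1,270.3),(239.7,272.5),(276.8,321.3),(246,323),(215.8,240.1),(306.5,325.5),(234.8,322.4)]
P=[]
for a,b in zip(A,B):
    x,e=cross(ray(D[0]["K"],D[0]["T"],*a),ray(D[1]["K"],D[1]["T"],*b));P.append(x);print(x,np.round(e[0],4))
P=np.array(P);print("boss c",P[1:5].mean(0),"blockscrew c",P[5:7].mean(0))
Q=[[onz(d["K"],d["T"],*u,z) for u,z in zip(X,[.054]*5+[.028]*3)] for d,X in zip(D,(A,B))]
Q=np.array(Q);print(Q[:,1:5].mean(1),Q[:,0])
for q in Q:
    v=q[1]+q[2]-q[3]-q[4]; w=q[1]+q[3]-q[2]-q[4];print("dirs",np.arctan2(v[1],v[0]),np.arctan2(w[1],w[0]))
E
python3 goal.py 0.492 0.303 0.25 0.14
```

```text
[0.4912 0.3004 0.0542] 0.0
[0.4993 0.3234 0.0554] 0.0001
[0.4757 0.3188 0.0539] 0.0
[0.5066 0.2818 0.0548] 0.0
[0.4829 0.2777 0.0545] 0.0
[0.4516 0.3344 0.0284] 0.0
[0.5307 0.2665 0.0275] 0.0001
[0.4702 0.2635 0.028 ] 0.0001
boss c [0.4911 0.3004 0.0547] blockscrew c [0.4912 0.3004 0.028 ]
[[0.4912 0.3003 0.054 ]
 [0.4911 0.3001 0.054 ]] [[0.4912 0.3004 0.054 ]
 [0.4912 0.3003 0.054 ]]
dirs 1.741146691159553 0.17277298636488325
dirs 1.7442767671240629 0.16903543081005043
yang 0.1014 turn -0.0386 shift after [-0.0559 -0.0442 -0.0114] shift now [-0.0576 -0.042  -0.0114] z tilt [-0.0013 -0.0012 -1.    ] q6 0.3948698005400605 F [ 0.0341  0.257  -0.1024] M [0.0203 0.0432 0.0135]
```

To row units: 0.04 m is 0.05, -0.0295 m is -0.0369, -0.07 rad is -0.0223.

```bash
python3 -m handwheel '[[[-0.0369,-0.0256,0],0],[[-0.0369,-0.0256,0],-0.0223],[[0,0,0.05],0],[[0,0,0.05],0],[[0,0,0],0]]' 0.06;python3 -m handwheel '[[[0,0,0],0],[[0,0,0],0]]'; python3 goal.py 0.4911 0.3003 0.054 0.171
```

```text
clock: 14.1
position: [0.4876, 0.2977, 0.1532]
ee_rot: [-0.003, 0.645, 0.764, -0.007]
contact_force: [-2.0, 0.2, 0.1]
width: 0.0602
gripper_force: 0.0
clock: 14.27
position: [0.4944, 0.3017, 0.1609]
ee_rot: [0.001, 0.644, 0.765, 0.001]
contact_force: [-0.0, 0.4, -0.1]
width: 0.0598
gripper_force: 0.0
yang 0.1713 turn 0.0003 shift after [-0.0009 -0.0037  0.1069] shift now [-0.0009 -0.0037  0.1069] z tilt [ 0.0022  0.0008 -1.    ] q6 0.2568277224009037 F [-0.015   0.4131 -0.0795] M [ 0.004  -0.0443  0.0264]
```

To row units: 0.04 m is 0.05, 0.03 m is 0.0375.

```bash
python3 -m handwheel '[[[-0.0013,-0.0038,0.05],0],[[0,0,0.0375],0],[[0,0,0.0225],0],[[0,0,0],0],[[0,0,0],0]]'; python3 goal.py 0.4911 0.3003 0.054 0.171
```

```text
clock: 14.68
position: [0.4919, 0.3008, 0.0726]
ee_rot: [0.001, 0.644, 0.765, 0.001]
contact_force: [-0.0, -0.9, -0.0]
width: 0.0602
gripper_force: 0.0
yang 0.1721 turn 0.0011 shift after [-0.0004 -0.001   0.0186] shift now [-0.0004 -0.001   0.0186] z tilt [ 0.002   0.0008 -1.    ] q6 0.25624559393592566 F [-0.0163 -0.946  -0.0371] M [ 0.0439  0.004  -0.0215]
```

To row units: 0.0165 m is 0.0206, -0.0006 m is -0.0008.

```bash
python3 -m handwheel '[[[-0.0005,-0.0008,0.0206],0],[[0,0,0],0],[[0,0,0],0],[[0,0,0],0]]'; python3 goal.py 0.4911 0.3003 0.054 0.171; python3 -m handwheel '[[[0,0,0],0],[[0,0,0],0],[[0,0,0],0],[[0,0,0],0]]' 0 60; python3 goal.py 0.4911 0.3003 0.054 0.171
```

```text
clock: 15.02
position: [0.4915, 0.3003, 0.0567]
ee_rot: [0.001, 0.644, 0.765, 0.002]
contact_force: [0.3, -0.8, 0.3]
width: 0.0601
gripper_force: 0.0
yang 0.1721 turn 0.0011 shift after [ 0.0001 -0.0004  0.0027] shift now [ 0.0001 -0.0004  0.0027] z tilt [ 0.0033  0.0014 -1.    ] q6 0.25573399070680125 F [ 0.277  -0.7784  0.322 ] M [-0.0177  0.0033 -0.0303]
clock: 15.35
position: [0.4909, 0.3, 0.0561]
ee_rot: [0.001, 0.644, 0.765, 0.001]
contact_force: [-0.4, -0.4, 5.8]
width: 0.0348
gripper_force: 63.4
yang 0.172 turn 0.001 shift after [0.0003 0.0002 0.0021] shift now [0.0003 0.0002 0.0021] z tilt [ 0.0022  0.0009 -1.    ] q6 0.25565798102355475 F [-0.4051 -0.3764  5.8326] M [-0.0451  0.1657  0.0506]
```

The rows are not in the units I measure in: shifts go in shares of 0.8 m and turns go in shares of pi rad. I convert before sending: -0.03 m is -0.0375, -0.02 m is -0.025.

```bash
python3 -m handwheel '[[[0,0,-0.0125],0],[[0,0,-0.0125],0],[[0,0,-0.025],0],[[0,0,-0.0375],0],[[0,0,-0.0375],0]]' 0 90;python3 -m handwheel '[[[0,0,-0.0375],0],[[0,0,0],0.035],[[0,0,0],0.035],[[0,0,0],0.0363],[[0,0,0],0]]'; python3 goal.py 0.4734 -0.1238 0.18 -0.163
```

```text
clock: 15.77
position: [0.4887, 0.299, 0.1547]
ee_rot: [-0.001, 0.644, 0.765, -0.002]
contact_force: [0.6, 1.2, -5.1]
width: 0.034
gripper_force: 92.6
clock: 16.18
position: [0.4893, 0.2993, 0.1848]
ee_rot: [-0.0, 0.763, 0.647, -0.001]
contact_force: [-0.2, -0.0, -5.2]
width: 0.034
gripper_force: 93.0
yang -0.1638 turn -0.0008 shift after [-0.4201  0.0529  0.0051] shift now [-0.42    0.0533  0.0051] z tilt [-0.0011 -0.0006 -1.    ] q6 0.5915110360997965 F [-0.2243 -0.0059 -5.1867] M [ 0.0414 -0.0184  0.    ]
```

To row units: -0.039 m is -0.0488, -0.03 m is -0.0375.

```bash
python3 -m handwheel '[[[-0.0375,0.005,0],0],[[-0.0488,0.0063,0],0],[[-0.0488,0.0063,0],0],[[-0.0488,0.0063,0],0],[[-0.0488,0.0063,0],0]]';python3 -m handwheel '[[[-0.0488,0.0063,0],0],[[-0.0488,0.0063,0],0],[[-0.0488,0.0063,0],0],[[-0.0488,0.0063,0],0],[[-0.0488,0.0063,0],0]]'; python3 -m handwheel '[[[-0.0375,0.0038,0],0],[[-0.0125,0.0013,0],0],[[0,0,0],0],[[0,0,0],0]]'; python3 goal.py 0.4734 -0.1238 0.13 -0.164
python3 - <<'E'
from h import *
i,K,T=snap("wrist");save(i,"w5.png");np.savez("pics/w5.npz",i=i,K=K,T=T)
j,_,_=snap("side");k,_,_=snap("top")
save(np.hstack([cv2.resize(i,(400,300),interpolation=cv2.INTER_AREA),cv2.resize(j[220:420,150:400],(400,300))]),"c6.png")
E
```

```text
clock: 16.6
position: [0.4828, 0.1107, 0.1845]
ee_rot: [-0.0, 0.761, 0.649, -0.001]
contact_force: [1.0, 0.7, -6.4]
width: 0.0341
gripper_force: 92.8
clock: 17.02
position: [0.476, -0.0859, 0.1848]
ee_rot: [-0.0, 0.761, 0.649, -0.0]
contact_force: [1.2, 1.0, -5.5]
width: 0.0341
gripper_force: 92.8
clock: 17.35
position: [0.474, -0.1242, 0.1845]
ee_rot: [-0.001, 0.762, 0.647, 0.0]
contact_force: [0.4, -0.2, -5.7]
width: 0.034
gripper_force: 92.9
yang -0.1622 turn 0.0018 shift after [ 0.0003 -0.0006  0.0545] shift now [ 0.0003 -0.0006  0.0545] z tilt [-0.001   0.0015 -1.    ] q6 -0.2373861430065975 F [ 0.4437 -0.1915 -5.677 ] M [ 0.1069 -0.0126  0.0072]
```

View pics/c6.png

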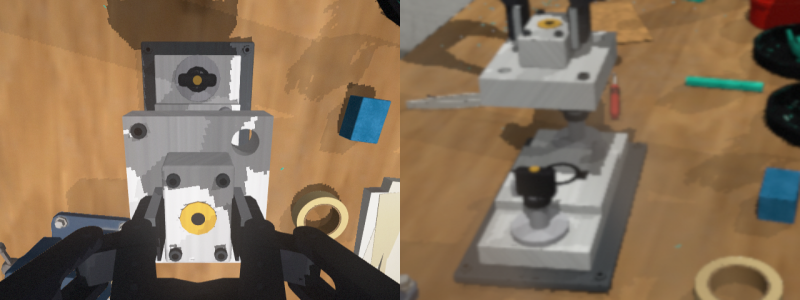

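w5 and the side view show both wings along the base's x, so both are home. The upper half is level in the jaws, with the bush at about (198,218) in the crop and the big hole at (245,140).

Run:
```python
from h import *
np.set_printoptions(precision=4,suppress=True)
s=state();M=Rt(s);d=np.load("pics/w5.npz");i,K,T=d["i"],d["K"],d["T"]
h=cv2.cvtColor(i,cv2.COLOR_RGB2HSV);m=((h[...,0]>17)&(h[...,0]<32)&(h[...,1]>140)&(h[...,2]>110)).astype(np.uint8)
n,l,st,ce=cv2.connectedComponentsWithStats(m)
for k in sorted(range(1,n),key=lambda k:-st[k,4])[:6]:
    x,y,w,hh=st[k,:4];c=(x+w/2-.5,y+hh/2-.5)
    p=onz(K,T,*c,s["position"][2]-.0021);q=onz(K,T,*c,.0895)
    print(st[k],ce[k],c,"bush in tool",M.T@(p-s["position"]),"dot",q)
g=cv2.cvtColor(i,cv2.COLOR_RGB2GRAY)
zt=s["position"][2]-.0021
for n,u in(("screws",[(172,181),(223,181),(175,255),(221,255)]),):
  for a in u:
    a=(int(a[0]*1.6),int(a[1]*1.6));r=10;b=g[a[1]-r:a[1]+r+1,a[0]-r:a[0]+r+1];y,x=np.nonzero(b<70);c=(a[0]-r+x.mean(),a[1]-r+y.mean())
    print(c,len(x),M.T@(onz(K,T,*c,zt)-s["position"]))
```

```text
[ 288  323   59   52 1952] [316.6101 348.5528] (np.float64(317.0), np.float64(348.5)) bush in tool [-0.001   0.0004  0.0021] dot [ 0.4659 -0.1769  0.0895]
[309 121  14  14 156] [315.2436 127.6218] (np.float64(315.5), np.float64(127.5)) bush in tool [0.0672 0.0001 0.0022] dot [ 0.4844 -0.0586  0.0895]
[134 341   1   1   1] [134. 341.] (np.float64(134.0), np.float64(341.0)) bush in tool [ 0.0018 -0.0577  0.0022] dot [ 0.366  -0.1558  0.0895]
(np.float64(276.16129032258067), np.float64(288.64516129032256)) 155 [ 0.0196 -0.0121  0.0021]
(np.float64(355.8296296296296), np.float64(288.47037037037035)) 270 [0.0196 0.0123 0.0021]
(np.float64(280.38), np.float64(405.7133333333333)) 150 [-0.0223 -0.0118  0.0021]
(np.float64(352.6965517241379), np.float64(405.5241379310345)) 145 [-0.0223  0.0122  0.0021]
```

To row units: 0.03 m is 0.0375, 0.02 m is 0.025.

```bash
python3 -m handwheel '[[[0.001,-0.0011,0.0375],0],[[0,0,0.025],0],[[0,0,0],0],[[0,0,0],0],[[0,0,0],0]]'; python3 goal.py 0.4732 -0.1232 0.112 -0.164
python3 - <<'E'
from h import *
np.set_printoptions(precision=4,suppress=True)
s=state();M=Rt(s);i,K,T=snap("wrist");np.savez("pics/w6.npz",i=i,K=K,T=T)
g=cv2.cvtColor(i,cv2.COLOR_RGB2GRAY)
for z,u,r,o in((-.028,(221,208),14,(.0403,-.0331)),):
    b=g[u[1]-r:u[1]+r+1,u[0]-r:u[0]+r+1];y,x=np.nonzero(b<70);c=(u[0]-r+x.mean(),u[1]-r+y.mean())
    print(c,len(x),M.T@(onz(K,T,*c,s["position"][2]+z)-s["position"]),"nominal",o)
# bush again
h=cv2.cvtColor(i,cv2.COLOR_RGB2HSV);m=((h[...,0]>17)&(h[...,0]<32)&(h[...,1]>140)&(h[...,2]>110)).astype(np.uint8)
n,l,st,ce=cv2.connectedComponentsWithStats(m);k=1+np.argmax(st[1:,4]);x,y,w,hh=st[k,:4]
print("bush",M.T@(onz(K,T,x+w/2-.5,y+hh/2-.5,s["position"][2]-.0021)-s["position"]))
save(cv2.resize(i[130:330,170:470],(750,500),interpolation=cv2.INTER_CUBIC),"c7.png")
E
```

```text
clock: 17.92
position: [0.4748, -0.1231, 0.1357]
ee_rot: [0.001, 0.761, 0.648, 0.0]
contact_force: [0.5, -0.1, -4.4]
width: 0.0339
gripper_force: 92.6
yang -0.1604 turn 0.0036 shift after [-0.0004 -0.0016  0.0237] shift now [-0.0004 -0.0016  0.0237] z tilt [ 0.0018 -0.0007 -1.    ] q6 -0.23523271610666593 F [ 0.4752 -0.0649 -4.4043] M [ 0.0084 -0.058   0.0313]
(np.float64(222.2108843537415), np.float64(209.96938775510205)) 294 [ 0.0399 -0.0328  0.0279] nominal (0.0403, -0.0331)
bush [0.0003 0.0002 0.0021]
```

View pics/c7.png

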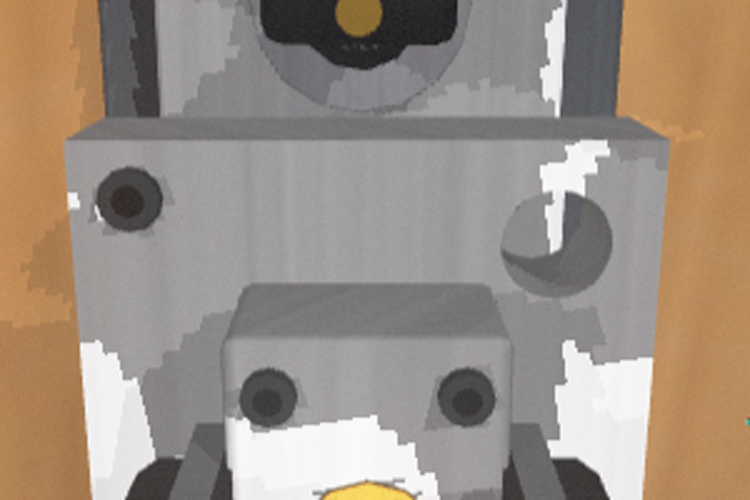

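```bash
for k in 1 2 3; do python3 -m handwheel '[[[0,0,0],0],[[0,0,0],0]]' >/dev/null; python3 goal.py 0.4732 -0.1234 0.112 -0.164; done
```

```text
yang -0.1617 turn 0.0023 shift after [ 0.0001 -0.0015  0.0239] shift now [ 0.0001 -0.0015  0.0239] z tilt [ 0.0023 -0.001  -1.    ] q6 -0.23518874804681839 F [ 0.6856 -0.7752 -5.397 ] M [-0.0224 -0.0109 -0.0105]
yang -0.162 turn 0.002 shift after [ 0.0001 -0.0008  0.0232] shift now [ 0.0001 -0.0008  0.0232] z tilt [ 0.0009 -0.0004 -1.    ] q6 -0.23513133414277182 F [ 0.0181 -0.0921 -4.733 ] M [ 0.0183 -0.0103 -0.0231]
yang -0.1621 turn 0.0019 shift after [ 0.0001 -0.0006  0.0228] shift now [ 0.0001 -0.0006  0.0228] z tilt [ 0.0002 -0.0002 -1.    ] q6 -0.23513793611517497 F [ 0.1352  0.3799 -5.6114] M [-0.066   0.014  -0.0368]
```

To row units: 0.01 m is 0.0125, -0.0004 m is -0.0005, 0.002 rad is 0.0006.

```bash
python3 -m handwheel '[[[0,-0.0005,0.0125],0.0006],[[0,0,0.0125],0],[[0,0,0],0],[[0,0,0],0],[[0,0,0],0]]';python3 -m handwheel '[[[0,0,0],0],[[0,0,0],0],[[0,0,0],0],[[0,0,0],0]]'; python3 goal.py 0.4732 -0.1234 0.092 -0.164
```

```text
clock: 18.88
position: [0.4737, -0.1236, 0.115]
ee_rot: [0.0, 0.763, 0.647, 0.0]
contact_force: [0.1, 0.4, -4.5]
width: 0.0341
gripper_force: 92.6
clock: 19.22
position: [0.4735, -0.1235, 0.115]
ee_rot: [0.0, 0.763, 0.647, 0.0]
contact_force: [-0.3, 0.3, -5.0]
width: 0.0341
gripper_force: 92.6
yang -0.1641 turn -0.0001 shift after [ 0.     -0.0003  0.023 ] shift now [ 0.     -0.0003  0.023 ] z tilt [ 0.0006 -0.0003 -1.    ] q6 -0.23327341140140595 F [-0.3248  0.3309 -4.9855] M [0.004  0.0326 0.0593]
```

Well aligned. Lower slowly in 2 mm rows.

To row units: 0.002 m is 0.0025, 0.001 m is 0.0013.

```bash
python3 -m handwheel '[[[0,-0.0003,0.0025],0],[[0,0,0.0025],0],[[0,0,0.0025],0],[[0,0,0.0013],0],[[0,0,0],0]]'; python3 goal.py 0.4732 -0.1234 0.092 -0.164; python3 -m handwheel '[[[0,0,0.0013],0],[[0,0,0.0013],0],[[0,0,0.0013],0],[[0,0,0],0]]'; python3 goal.py 0.4732 -0.1234 0.092 -0.164
```

```text
clock: 19.63
position: [0.4729, -0.1233, 0.1073]
ee_rot: [-0.0, 0.763, 0.647, -0.0]
contact_force: [0.1, -1.4, -5.4]
width: 0.0342
gripper_force: 92.7
yang -0.164 turn -0.0 shift after [-0.0001  0.0004  0.0153] shift now [-0.0001  0.0004  0.0153] z tilt [-0.0008  0.0002 -1.    ] q6 -0.23337296598019966 F [ 0.1413 -1.4254 -5.3568] M [-0.0006  0.0161 -0.0552]
clock: 19.97
position: [0.473, -0.1233, 0.1045]
ee_rot: [-0.0, 0.763, 0.647, -0.0]
contact_force: [-0.2, -0.1, -5.7]
width: 0.034
gripper_force: 92.7
yang -0.164 turn 0.0 shift after [-0.      0.0002  0.0125] shift now [-0.      0.0002  0.0125] z tilt [-0.0003  0.     -1.    ] q6 -0.23338458146420202 F [-0.2091 -0.0528 -5.6572] M [ 0.0332 -0.0149 -0.0078]
```

No contact, and the dowels should be entering.

To row units: 0.0015 m is 0.0019, 0.001 m is 0.0013.

```bash
python3 -m handwheel '[[[0,0,0.0013],0],[[0,0,0.0019],0],[[0,0,0.0019],0],[[0,0,0.0013],0],[[0,0,0],0]]'; python3 goal.py 0.4732 -0.1234 0.092 -0.164; python3 -m handwheel '[[[0,0,0.0013],0],[[0,0,0.0013],0],[[0,0,0.0013],0],[[0,0,0.0013],0],[[0,0,0],0]]'; python3 goal.py 0.4732 -0.1234 0.092 -0.164
```

```text
clock: 20.38
position: [0.473, -0.1234, 0.0994]
ee_rot: [-0.0, 0.763, 0.647, -0.0]
contact_force: [0.1, -0.2, -5.6]
width: 0.0343
gripper_force: 92.7
yang -0.164 turn -0.0 shift after [0.     0.0002 0.0074] shift now [0.     0.0002 0.0074] z tilt [-0.0004  0.     -1.    ] q6 -0.23334872619848512 F [ 0.1397 -0.1615 -5.5694] M [0.0139 0.0333 0.0267]
clock: 20.8
position: [0.4731, -0.1234, 0.0955]
ee_rot: [-0.0, 0.763, 0.647, -0.0]
contact_force: [0.4, -0.4, -6.5]
width: 0.0341
gripper_force: 92.7
yang -0.164 turn -0.0 shift after [0.     0.0001 0.0035] shift now [0.     0.0001 0.0035] z tilt [-0.0002 -0.0001 -1.    ] q6 -0.23336735795806765 F [ 0.404  -0.443  -6.4599] M [-0.0601  0.0051 -0.0413]
```

To row units: 0.001 m is 0.0013, 0.0007 m is 0.0009.

```bash
python3 -m handwheel '[[[0,0,0.0013],0],[[0,0,0.0009],0],[[0,0,0.0009],0],[[0,0,0],0],[[0,0,0],0]]'; python3 goal.py 0.4732 -0.1234 0.092 -0.164; python3 -m handwheel '[[[0,0,0.0006],0],[[0,0,0.0006],0],[[0,0,0],0],[[0,0,0],0]]'; python3 goal.py 0.4732 -0.1234 0.092 -0.164
```

```text
clock: 21.22
position: [0.4731, -0.1234, 0.0932]
ee_rot: [0.0, 0.763, 0.647, -0.0]
contact_force: [1.0, -1.0, -5.1]
width: 0.0341
gripper_force: 92.7
yang -0.164 turn 0.0 shift after [0.     0.0001 0.0012] shift now [0.     0.0001 0.0012] z tilt [-0.0001 -0.0001 -1.    ] q6 -0.23338246956965333 F [ 0.9633 -0.9875 -5.1321] M [-0.097   0.0388 -0.0397]
clock: 21.55
position: [0.4732, -0.1234, 0.0923]
ee_rot: [0.0, 0.763, 0.647, -0.0]
contact_force: [-0.4, -0.8, -5.2]
width: 0.0341
gripper_force: 92.9
yang -0.164 turn 0.0 shift after [ 0.     -0.      0.0003] shift now [ 0.     -0.      0.0003] z tilt [ 0.0001 -0.0002 -1.    ] q6 -0.2334177504650963 F [-0.3811 -0.8147 -5.1907] M [-0.0911 -0.0268 -0.0196]
```

```bash
for k in 1 2 3; do python3 -m handwheel '[[[0,0,0.0005],0],[[0,0,0],0],[[0,0,0],0]]'; done; python3 goal.py 0.4732 -0.1234 0.092 -0.164
```

```text
clock: 21.8
position: [0.4732, -0.1234, 0.0923]
ee_rot: [0.0, 0.763, 0.647, 0.0]
contact_force: [-2.4, 0.1, -0.3]
width: 0.0337
gripper_force: 93.3
clock: 22.05
position: [0.4732, -0.1234, 0.0922]
ee_rot: [0.0, 0.763, 0.647, 0.0]
contact_force: [-3.1, 0.1, 5.1]
width: 0.0343
gripper_force: 94.2
clock: 22.3
position: [0.4732, -0.1235, 0.0922]
ee_rot: [0.0, 0.763, 0.647, 0.0]
contact_force: [-3.9, 1.1, 8.5]
width: 0.034
gripper_force: 94.6
yang -0.1639 turn 0.0001 shift after [0.0001 0.     0.0002] shift now [0.0001 0.     0.0002] z tilt [ 0.0005 -0.0005 -1.    ] q6 -0.23338339721942175 F [-3.9487  1.1368  8.4721] M [ 0.0381  0.509  -0.0405]
```

To row units: 0.0004 m is 0.0005.

```bash
python3 -m handwheel '[[[0,0,0.0005],0],[[0,0,0],0],[[0,0,0],0]]';python3 -m handwheel '[[[0,0,0.0004],0],[[0,0,0],0],[[0,0,0],0],[[0,0,0],0],[[0,0,0],0]]'; python3 goal.py 0.4732 -0.1234 0.092 -0.164
python3 - <<'E'
from h import *
i,_,_=snap("side");j,_,_=snap("top");w,_,_=snap("wrist")
save(np.hstack([cv2.resize(i[220:420,160:360],(400,400)),cv2.resize(w,(400,400),interpolation=cv2.INTER_AREA)]),"c8.png")
E
```

```text
clock: 22.55
position: [0.4732, -0.1234, 0.0922]
ee_rot: [0.0, 0.763, 0.647, 0.0]
contact_force: [-4.4, 2.0, 12.6]
width: 0.0344
gripper_force: 95.0
clock: 22.97
position: [0.4732, -0.1235, 0.0922]
ee_rot: [0.0, 0.763, 0.647, 0.0]
contact_force: [-5.6, 1.4, 13.9]
width: 0.0339
gripper_force: 95.3
yang -0.1639 turn 0.0001 shift after [0.0001 0.     0.0002] shift now [0.0001 0.     0.0002] z tilt [ 0.0008 -0.0006 -1.    ] q6 -0.23336890399528934 F [-5.5539  1.3878 13.874 ] M [0.165  0.7329 0.0184]
```

View pics/c8.png

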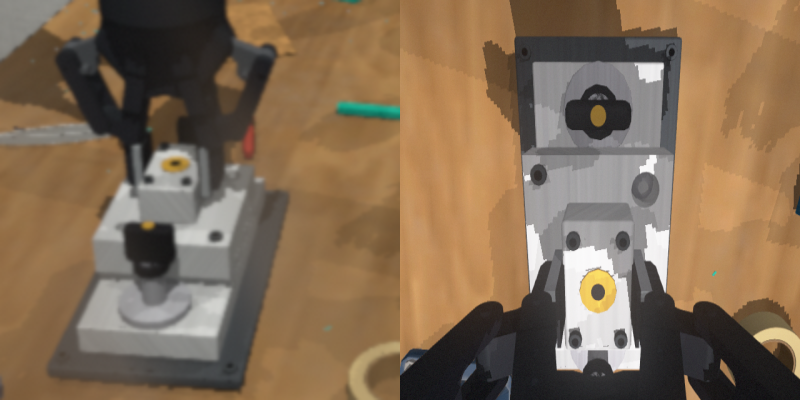

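c8 shows the faces flush, the big dowel filling its hole at about (645,188), and both wings home. I'll add a little push.

```bash
python3 -m handwheel '[[[0,0,0.0005],0],[[0,0,0],0],[[0,0,0],0],[[0,0,0],0],[[0,0,0],0]]';python3 -m handwheel '[[[0,0,0],0],[[0,0,0],0],[[0,0,0],0],[[0,0,0],0],[[0,0,0],0]]'
```

```text
clock: 23.53
position: [0.4732, -0.1235, 0.0922]
ee_rot: [0.001, 0.763, 0.647, 0.0]
contact_force: [-6.4, 1.4, 16.7]
width: 0.0342
gripper_force: 95.7
clock: 23.95
position: [0.4732, -0.1234, 0.0922]
ee_rot: [0.001, 0.763, 0.647, 0.0]
contact_force: [-6.4, 1.9, 17.4]
width: 0.0336
gripper_force: 95.7
```

```bash
python3 -c "
from rig import ticket;print(ticket.sign_off())"
```

```text
the job is handed in; nothing more can be done
None
```

The mould is shut and handed in at about 24 s: both knobs are turned to their stops, the upper half sits flush on its dowels big hole on big dowel, and the boss is still gripped with a push of 17 N at the wrist, about 22 N between the faces counting the part's weight.

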